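# Wake and zero the glue scale

## Task

The empty glue cup is standing on the bench scale, ready for a mix to be weighed into it. Get the scale ready with light fingertip presses: first its power key, then its unit key to change it over to grams, then its zero key to take off the cup's weight, each pressed down and let up again before the next. Do not press the hold key, keep off the weighing pan and the cup so that the zero is true, and leave the scale and everything around it standing where it is.

Things in the scene. Friction and masses are not known exactly. Their poses are not given: they have to be found in the camera images.
- scale: Bench scale, 2.2-2.9 kg, on rubber feet: pale case 270 mm deep (x), 230 wide (y), steel pan behind, black keypad panel in front sloping up 10 degrees from its front edge (32 mm high). Below its display a row of four raised grey keys, left to right: unit, hold, zero, power. Origin: centre of underside. +x from keypad to back, +y left of someone facing the keypad; keypad roughly faces the robot.
- pan: The scale's square steel weighing pan, 165 mm (x) by 215 mm (y), 8 mm thick, fixed to the scale. Origin: centre of its underside, 68 mm above the bench (top at 76 mm). Its front edge is about 78 mm behind the middle of the key row. To be left untouched.
- key_power_top (a point): Centre of the top of the power key: round, 24 mm across, at the right-hand end (symbol: broken ring with a bar). All key tops are 8 mm proud of the panel, about 44 mm above the bench. Key centres in the scale's frame, mm: power (-111,-62), zero (-111,-12), hold (-111,36), unit (-111,72). Moves with the key; z axis outward, leaning 10 degrees to the front; x up the slope; y left along the row.
- key_unit_top (a point): Centre of the top of the unit key: square key, 20 mm deep (x) by 22 mm wide (y), at the left-hand end of the row (symbol: two opposed arrows). Axes as for the power key.
- key_zero_top (a point): Centre of the top of the zero key: the wide key, 20 mm deep by 45 mm wide, next to the power key, second from the right (symbol: two arrows pointing at an oval). Axes as for the power key.
- key_hold_top (a point): Centre of the top of the hold key: square, 20 mm by 22 mm, between unit and zero (symbol: two parallel bars). Not to be pressed. The keys are at least 14 mm apart, edge to edge.
- key_power (a joint): How far the power key is pressed in, m: 0 up, 0.006 fully down. Every key is a soft rubber spring key that starts to move at 1.5 N, is 2 mm down at 3.9 N and on its hard stop, 6 mm down, at 8.7 N; it registers when 2 mm or more down for 0.1 s (a press to about 5 N does it) and springs back when let go. More than 15 N on the scale or a key is too hard.
- key_unit (a joint): How far the unit key is pressed in, m (as power).
- key_zero (a joint): How far the zero key is pressed in, m (as power).
- key_hold (a joint): How far the hold key is pressed in, m (as power); must stay up.
- glue_cup: Empty white glue cup without a handle, 84 mm across the rim, 67 mm at the foot, 45 mm tall, standing upright on the pan; 0.10 to 0.20 kg. Origin: centre of its underside. To be left untouched.
- glue_bottle: White squeeze bottle with a nozzle, 60 mm across, 150 mm tall, standing beside the scale. Origin: centre of its underside. Bystander.
- lacquer_tin: Metal tin with a paper band, 74 mm across, 75 mm tall, standing beside the scale. Origin: centre of its underside. Bystander.
- tape_roll: Roll of brown paper tape lying flat, 100 mm across with a 76 mm hole, 24 mm tall, in front of the scale. Origin: centre of its underside. Bystander.

How it is judged:
By the outcome, as a careful person would: the job done as asked, in the order asked, and still so for the second after the job is handed in, with the robot touching nothing.
It also fails if it takes over 45 s, if anything falls off the work surface, if the arm or the gripper's body presses on something with over 40 N, if the wrist force passes 120 N, or if a joint passes its speed limit or range.

## Robot

A 6-joint arm with a two-finger parallel gripper is mounted at the origin on the work surface. World frame = base frame: x ahead of the robot, y to its left, z up, the work surface at z = 0. Lengths are in m, angles in rad, forces in N, time in s.
With the tool pointing down it reaches from about 0.35 to 0.85 m from the base axis. Payload 8.1 kg.
Tool frame: the origin (TCP) lies between the finger pads; the fingertips stand 25 mm ahead of it and the grasp point (between the pads) lies 6 mm ahead of it; z points along the fingers, y is the line along which they close (so a half turn about z gives the same grasp; the last joint's range is limited). The gripper opens to 93 mm and grips with 3 to 60 N. Pads are 15 mm wide; open, the fingers measure 128 mm over their backs; the gripper's body (75 mm by 188 mm) begins 65 mm behind the grasp point.
Start: joints at [-1.186, 0.13, 1.488, -0, 1.523, -0.085], TCP at [0.272, -0.535, 0.244] pointing down, gripper open.
Joint ranges: [-2.96, 2.96], [-0.89, 2.26], [0.02, 2.5], [-1.34, 4.48], [0, 2.73], [-2.66, 2.66]. Speed limits (rad/s): [2.39, 2.39, 2.79, 3.14, 3.14, 3.14].

## Interface

Orientations are given as a rotation vector (axis times angle).
In Python, from plant import robot gives the robot as it stands.
- The arm moves only by the tool arm_command, never from a script. Its argument "increments" is text: rows parted by semicolons, each of 5 numbers parted by spaces: the closure, from 0 (fully open) to 1 (shut), then the shift along the tool's x, y, z in mm, then the turn about the tool's z in rad. A call has 1 to 5 rows; each row is the pose to reach, as a shift and turn from the pose commanded when the call began, along the tool's axes at that moment; what a row does not reach only later rows make up. A row lasts 1/10 s, in which the tool goes at most 50 mm and 8.59 degrees, less where a joint would pass 70% of its speed; a pose out of reach is approached as far as the arm can. A call with a gripper value outside its range is refused whole. The fingers move at their own pace and stop on an object; "grip_force" is the grip in N (left out, the last holds). Time passes only in rows, so rows that repeat a pose let the fingers close. It gives the time, the measured TCP pose, the force, the opening and the grip force at its end, in the units of the state.
- robot.read_state(): the state, without advancing time (a new reading comes with each control period).
- robot.read_camera(name): name is "scene" or "top"; returns the picture (480x640x3 uint8, blue, green, red); there is no depth.
- robot.camera_model(name): a dict with "fx", "fy", "cx", "cy" (pixels), "eye" and "rotation" of the camera in the world. Camera axes: x right, y down, z forward; pixel columns grow to the right and rows downward; lengths in m; the calibration is good to about 2 mm. A picture is of the moment at which its call begins. camera_model takes no time and is no camera call.
- robot.close_job(): hands the job in; it is judged then, once.
The state is a dict: "t": time; "q": joint angles; "dq": joint speeds; "joint_torque": joint torques, N m; "tool_pos": TCP position; "orientation": TCP orientation; "force": force on the tool from outside, world axes, zero at the start; "wrist_torque": the same for the moment, N m; "opening": finger opening in m; "gripper_force": force on a finger pad.
Only numpy, scipy, OpenCV 4.12 (cv2) and the standard library are available. Lean on these libraries where they do the work, as an engineer would, in place of code of your own. Each camera call takes 0.05 s, during which the arm holds its last target. There are 200 camera calls.

## Working session

There is one attempt and no reset: what is moved stays moved. The work goes in short steps, Python scripts to look and compute and a tool call to move; the robot and the scene stay as the last step left them, time stands still between calls to the robot, and variables do not carry over. Pictures are saved under pics/ and viewed, at most 10 in all, crops included, and the job is handed in when it is done.

Besides the shell and the picture viewer there is one more tool, called by a JSON object that holds its "fn" and its "kwargs". arm_command: Moves the arm, as the interface text tells. Its arguments: {"type":"object","properties":{"increments":{"type":"string"},"grip_force":{"type":"number"}},"required":["increments"]}

```bash
mkdir -p pics; python3 - <<'E'
from plant import robot
import cv2
for n in("scene","top"):
    cv2.imwrite(f"pics/{n}0.png",robot.read_camera(n)); m=robot.camera_model(n); print(n,m)
s=robot.read_state();print(s)
E
```

```text
scene {'fx': 499.0502962300543, 'fy': 499.0502962300543, 'cx': 320.0925724285876, 'cy': 244.71045204102245, 'eye': array([ 1.13478644, -0.31842937,  0.78514139]), 'rotation': array([-2.15636772, -1.14761119,  0.47426595])}
top {'fx': 443.5036348019205, 'fy': 443.5036348019205, 'cx': 321.14770266720177, 'cy': 238.49694591375976, 'eye': array([0.48499119, 0.05352699, 0.81687545]), 'rotation': array([-2.16896111,  2.16032678, -0.15521719])}
{'t': 0.1, 'q': array([-1.18642318e+00,  1.31097648e-01,  1.48914371e+00, -6.69679520e-05,
        1.52300294e+00, -8.53919864e-02]), 'dq': array([-0.00042249, -0.00147206, -0.00377279,  0.00232612,  0.00149301,
        0.0003375 ]), 'joint_torque': array([ 1.08073193e-03, -5.61342108e+01, -4.93096912e+01,  7.70770339e-02,
        2.91341805e-02, -7.50524805e-05]), 'tool_pos': array([ 0.27143416, -0.53457038,  0.24269979]), 'orientation': array([-3.05374987e+00, -7.30766203e-01,  4.90039222e-04]), 'force': array([-0.28622964, -0.4545508 , -0.25567684]), 'wrist_torque': array([-0.05611387,  0.01209687, -0.0104803 ]), 'gripper_force': 0.0, 'opening': 0.09267823448456264}
```

View pics/top0.png

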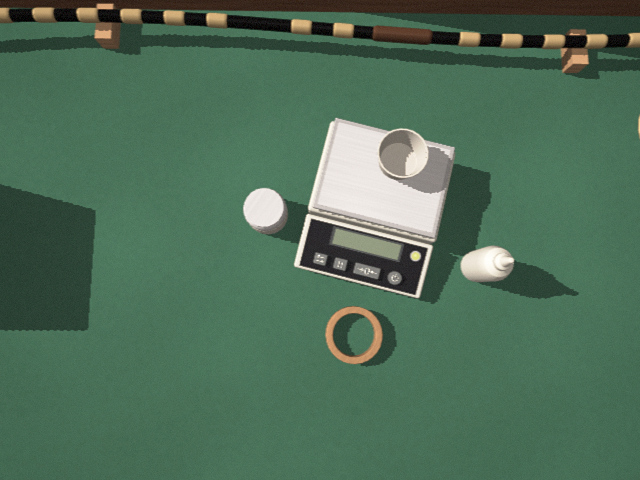

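View pics/scene0.png

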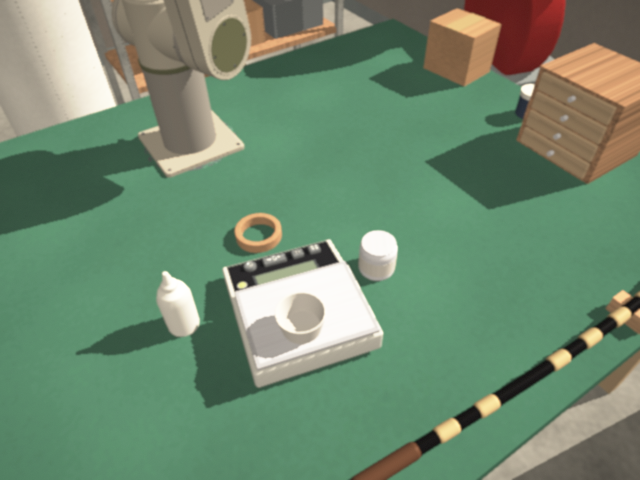

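The top view shows the keys in a row at about unit (320,259), hold (340,264), zero (367,271) and power (395,278). The bottle is to the right at (487,265), the tin at (265,211) and the tape at (354,335). The scene view agrees with this.

```bash
cat > h.py <<'E'
import numpy as np, cv2
from scipy.spatial.transform import Rotation as R
from plant import robot
def ray(n,u,v,z):
    m=robot.camera_model(n); r=np.array(m["rotation"]); M=R.from_rotvec(r).as_matrix()
    d=M@np.array([(u-m["cx"])/m["fx"],(v-m["cy"])/m["fy"],1]); e=np.array(m["eye"])
    return (e+d*(z-e[2])/d[2])
E
python3 - <<'E'
from h import *
im=cv2.imread("pics/top0.png"); g=cv2.cvtColor(im,cv2.COLOR_BGR2GRAY)
x0,y0,x1,y1=308,248,408,290
for thr in(70,90):
    b=(g[y0:y1,x0:x1]>thr).astype(np.uint8)
    b=cv2.morphologyEx(b,cv2.MORPH_CLOSE,np.ones((3,3),np.uint8))
    n,l,st,c=cv2.connectedComponentsWithStats(b)
    for i in range(1,n):
        if 40<st[i,4]<600: print(thr,st[i],c[i]+[x0,y0],ray("top",*(c[i]+[x0,y0]),.044).round(4))
print("bottle cap",ray("top",508,262,.15),"bottle low",ray("top",470,268,.05),"scene base",ray("scene",184,325,0.0))
print("cup rim",ray("top",403,154,.121))
s=robot.read_state();print(R.from_rotvec(s["orientation"]).as_matrix().round(3))
a=cv2.resize(im[230:300,290:430],None,fx=5,fy=5,interpolation=cv2.INTER_CUBIC)
sc=cv2.imread("pics/scene0.png")[235:285,225:345]
b=cv2.resize(sc,(700,250*700//600),interpolation=cv2.INTER_CUBIC)
cv2.imwrite("pics/c.png",np.vstack([a[:300],b[:290]]))
E
```

```text
70 [ 37   0  58  14 427] [381.47540984 252.25526932] [ 0.5589 -0.0658  0.044 ]
70 [  5   4  15  14 147] [319.78911565 258.43537415] [0.5475 0.0423 0.044 ]
70 [ 25   9  15  14 146] [339.67123288 263.54109589] [0.5388 0.0076 0.044 ]
70 [ 45  14  28  17 298] [366.23154362 270.32214765] [ 0.5271 -0.0387  0.044 ]
70 [ 79  23  15  14 159] [394.03773585 277.45283019] [ 0.5149 -0.0872  0.044 ]
90 [ 42   0  51  13 370] [381.14054054 251.88648649] [ 0.5595 -0.0653  0.044 ]
90 [  5   4  14  13 132] [319.65151515 258.37121212] [0.5476 0.0426 0.044 ]
90 [ 25  10  14  13 136] [339.69852941 263.72794118] [0.5384 0.0076 0.044 ]
90 [ 45  15  27  16 281] [366.20284698 270.33451957] [ 0.5271 -0.0387  0.044 ]
90 [ 80  23  14  14 142] [394.14788732 277.3943662 ] [ 0.515  -0.0874  0.044 ]
bottle cap [ 0.53476649 -0.24171312  0.15      ] bottle low [ 0.53150393 -0.2188686   0.05      ] scene base [ 0.54145344 -0.24742532  0.        ]
cup rim [ 0.71210692 -0.09132802  0.121     ]
[[ 0.892  0.453 -0.001]
 [ 0.453 -0.892  0.002]
 [ 0.    -0.002 -1.   ]]
```

View pics/c.png

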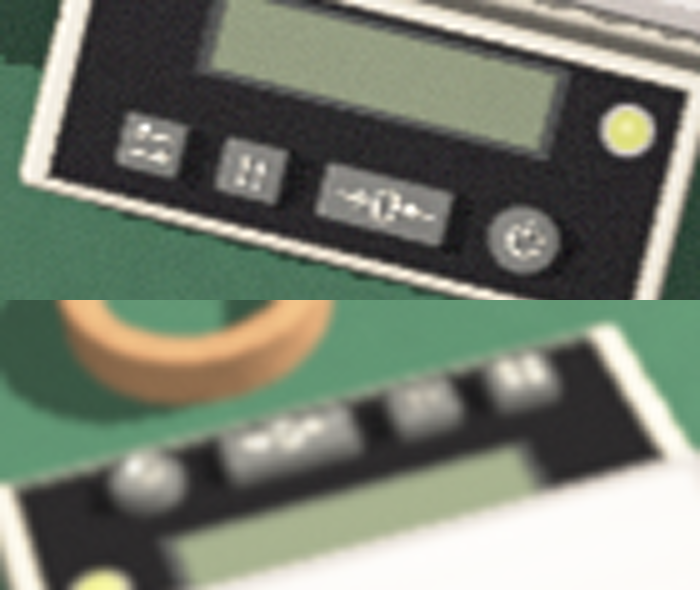

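Enlarged, the crop confirms the key order and places the key centres within about 1 px. The row direction gives a scale yaw of about -14°. I'll travel at the current height and turn so that the closed fingers lie along the row.

{"fn": "arm_command", "kwargs": {"increments": "1 40 -28 0 0.143;1 80 -56 0 0.286;1 120 -84 0 0.43;1 160 -112 0 0.573;1 200 -140 0 0.716", "grip_force": 10}}

```text
t: 0.6
tool_pos: [0.3844, -0.3229, 0.2432]
orientation: [-3.119, 0.373, 0.001]
force: [0.1, 0.0, 0.3]
opening: 0.0576
gripper_force: 0.0
```

```bash
cat >> h.py <<'E'
U=np.array([.5476,.0425]);P=np.array([.515,-.0873])
ys=(U-P)/np.linalg.norm(U-P); xs=np.array([ys[1],-ys[0]])
T={"power":P-.003*xs,"unit":U-.003*xs+.003*ys,"zero":P+.050*ys-.003*xs}
def go():
    s=robot.read_state(); M=R.from_rotvec(s["orientation"]).as_matrix(); p=s["tool_pos"]
    print("t",s["t"],p.round(4),"F",s["force"].round(2),"open",s["opening"])
    a=np.degrees(np.arctan2(M[1,1],M[0,1])); b=np.degrees(np.arctan2(-ys[1],-ys[0]))
    print("turn tool z",np.radians(a-b).round(3),"tilt",M[:,2].round(3))
    for k,t in T.items(): print(k,t.round(4),(M.T@np.append(t-p[:2],0)*1000).round(1),"tip z",(p[2]-.025).round(4))
E
python3 -c "
from h import *
go()"
```

```text
t 0.6 [ 0.3844 -0.3229  0.2432] F [0.14 0.05 0.32] open 0.05762668811856645
turn tool z 0.008 tilt [-0.     0.001 -1.   ]
power [ 0.5121 -0.0866] [ 6.840e+01 -2.598e+02  1.000e-01] tip z 0.2182
unit [0.5454 0.0461] [ 6.960e+01 -3.966e+02  2.000e-01] tip z 0.2182
zero [ 0.5243 -0.0381] [ 6.890e+01 -3.098e+02  1.000e-01] tip z 0.2182
```

{"fn": "arm_command", "kwargs": {"increments": "1 12 -46 0 0.008;1 24 -92 0 0.008;1 36 -138 0 0.008;1 48 -184 0 0.008;1 60 -228 0 0.008"}}

```text
t: 1.1
tool_pos: [0.4952, -0.1147, 0.2434]
orientation: [-3.119, 0.376, 0.0]
force: [1.0, -0.9, -0.0]
opening: 0.0177
gripper_force: 0.0
```

{"fn": "arm_command", "kwargs": {"increments": "1 9 -32 40 0;1 9 -32 80 0;1 9 -32 120 0;1 9 -32 150 0;1 9 -32 150 0"}}

```text
t: 1.6
tool_pos: [0.507, -0.0865, 0.0882]
orientation: [-3.118, 0.375, 0.016]
force: [-0.4, 0.0, -1.3]
opening: 0.0004
gripper_force: 0.0
```

```bash
python3 -c "
from h import *
go()
cv2.imwrite('pics/t1.png',robot.read_camera('top'));a=robot.read_camera('scene')
cv2.imwrite('pics/s1.png',cv2.resize(a[150:390,130:430],None,fx=2.5,fy=2.5,interpolation=cv2.INTER_CUBIC))"
```

```text
t 1.6 [ 0.507  -0.0865  0.0882] F [-0.36  0.01 -1.29] open 0.00042848545996211656
turn tool z 0.006 tilt [-0.01   0.003 -1.   ]
power [ 0.5121 -0.0866] [ 5.  -1.2 -0. ] tip z 0.0632
unit [0.5454 0.0461] [   5.9 -138.    -0. ] tip z 0.0632
zero [ 0.5243 -0.0381] [  5.3 -51.2  -0. ] tip z 0.0632
```

View pics/s1.png

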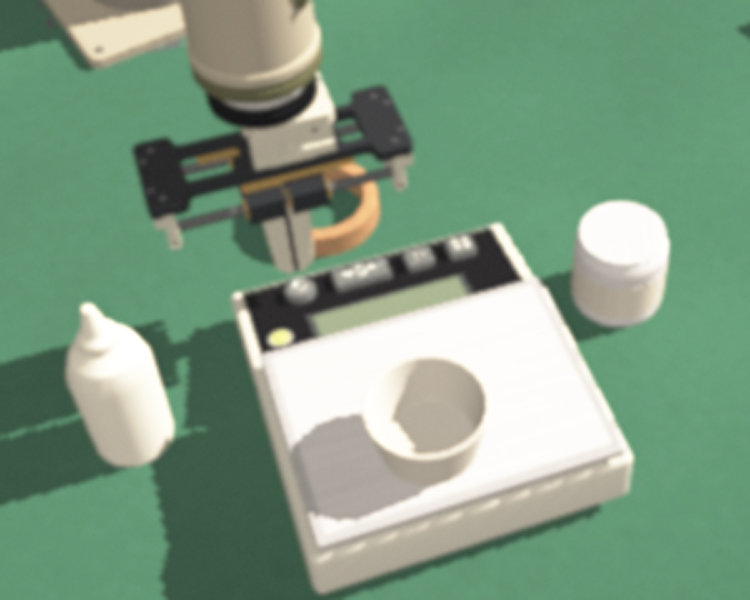

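View pics/t1.png

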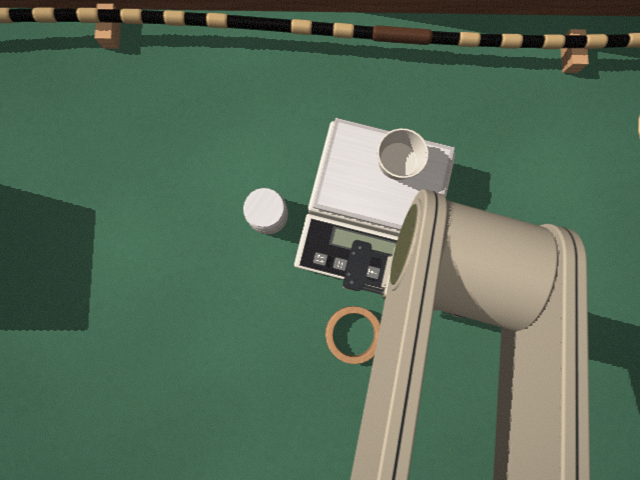

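The scene view shows the closed fingertips just above the power key, with the bottle well clear. The top view shows nothing disturbed. The arm was still settling, so I'll let it settle before pressing.

{"fn": "arm_command", "kwargs": {"increments": "1 0 0 5 0;1 0 0 10 0;1 0 0 15 0;1 0 0 15 0;1 0 0 15 0"}}

```text
t: 2.2
tool_pos: [0.5112, -0.0879, 0.0788]
orientation: [-3.119, 0.376, -0.0]
force: [-0.1, 0.8, -0.2]
opening: 0.0003
gripper_force: 0.0
```

```bash
python3 -c "
from h import *
go()"
```

```text
t 2.2 [ 0.5112 -0.0879  0.0788] F [-0.08  0.76 -0.19] open 0.00025827600113677524
turn tool z 0.006 tilt [ 0.  0. -1.]
power [ 0.5121 -0.0866] [ 0.6 -1.5  0. ] tip z 0.0538
unit [0.5454 0.0461] [   1.4 -138.3    0. ] tip z 0.0538
zero [ 0.5243 -0.0381] [  0.9 -51.5   0. ] tip z 0.0538
```

{"fn": "arm_command", "kwargs": {"increments": "1 1 -1 4 0;1 1 -1 8 0;1 1 -1 9 0;1 1 -1 10 0;1 1 -1 10 0"}}

```text
t: 2.7
tool_pos: [0.5127, -0.0872, 0.069]
orientation: [-3.119, 0.376, -0.001]
force: [0.2, -0.8, 3.4]
opening: 0.0001
gripper_force: 1.8
```

{"fn": "arm_command", "kwargs": {"increments": "1 0 0 0.5 0;1 0 0 1 0;1 0 0 1 0"}}

```text
t: 3.0
tool_pos: [0.5128, -0.0872, 0.068]
orientation: [3.119, -0.376, 0.002]
force: [1.0, 1.4, 4.7]
opening: 0.0005
gripper_force: 2.3
```

{"fn": "arm_command", "kwargs": {"increments": "1 0 0 1 0;1 0 0 1 0;1 0 0 1 0"}}

```text
t: 3.3
tool_pos: [0.5129, -0.0873, 0.0672]
orientation: [3.119, -0.376, 0.002]
force: [1.1, 1.3, 5.4]
opening: 0.0006
gripper_force: 2.8
```

```bash
python3 -c "
from h import *
go()
cv2.imwrite('pics/s2.png',cv2.resize(robot.read_camera('scene')[210:300,210:350],None,fx=5,fy=5,interpolation=cv2.INTER_CUBIC))"
```

```text
t 3.3 [ 0.5129 -0.0873  0.0672] F [1.08 1.29 5.43] open 0.0005919162836096561
turn tool z 0.006 tilt [ 0.001 -0.    -1.   ]
power [ 0.5121 -0.0866] [-1.  -0.5 -0. ] tip z 0.0422
unit [0.5454 0.0461] [-1.000e-01 -1.373e+02  0.000e+00] tip z 0.0422
zero [ 0.5243 -0.0381] [ -0.7 -50.5   0. ] tip z 0.0422
```

View pics/s2.png

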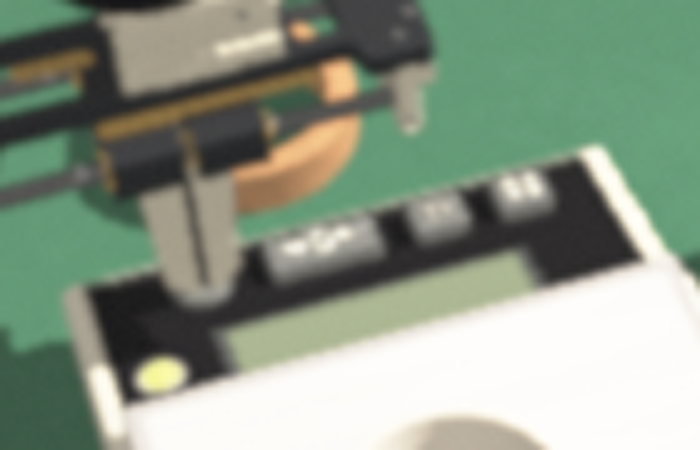

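The picture shows the fingertips pressing the power key down at (205,290), with zero, hold and unit all clear. The force is 5.4 N, so the key has registered. Next I'll release it and move to unit.

{"fn": "arm_command", "kwargs": {"increments": "1 0 0 -10 0;1 0 0 -30 0;1 0 -40 -30 0;1 0 -80 -30 0;1 0 -120 -30 0"}}

```text
t: 3.85
tool_pos: [0.5405, 0.0303, 0.0969]
orientation: [3.119, -0.378, -0.001]
force: [1.0, -0.7, 0.6]
opening: 0.0005
gripper_force: 0.0
```

{"fn": "arm_command", "kwargs": {"increments": "1 0 -17 0 0.006;1 0 -17 5 0.006;1 0 -17 15 0.006;1 0 -17 18 0.006;1 0 -17 18 0.006"}}

```text
t: 4.35
tool_pos: [0.5437, 0.0448, 0.0772]
orientation: [3.117, -0.387, -0.004]
force: [-0.3, -0.3, 0.2]
opening: 0.0003
gripper_force: 0.0
```

```bash
python3 -c "
from h import *
go()"
```

```text
t 4.35 [0.5437 0.0448 0.0772] F [-0.31 -0.35  0.24] open 0.0002840410833831006
turn tool z -0.001 tilt [-0.003 -0.    -1.   ]
power [ 0.5121 -0.0866] [1.600e+00 1.351e+02 1.000e-01] tip z 0.0522
unit [0.5454 0.0461] [ 1.4 -1.7 -0. ] tip z 0.0522
zero [ 0.5243 -0.0381] [ 1.5 85.1  0.1] tip z 0.0522
```

{"fn": "arm_command", "kwargs": {"increments": "1 1 -1 4 0;1 1 -1 8 0;1 1 -1 9 0;1 1 -1 10 0;1 1 -1 10 0"}}

```text
t: 4.85
tool_pos: [0.5466, 0.0463, 0.0691]
orientation: [3.117, -0.385, 0.001]
force: [0.2, -1.5, 3.8]
opening: 0.0007
gripper_force: 1.7
```

{"fn": "arm_command", "kwargs": {"increments": "1 0 0 1 0;1 0 0 1.5 0;1 0 0 1.5 0"}}

```text
t: 5.15
tool_pos: [0.5467, 0.0464, 0.0677]
orientation: [3.118, -0.385, 0.002]
force: [0.3, -3.0, 5.0]
opening: 0.0004
gripper_force: 2.5
```

{"fn": "arm_command", "kwargs": {"increments": "1 0 0 0.7 0;1 0 0 0.7 0;1 0 0 0.7 0"}}

```text
t: 5.45
tool_pos: [0.5468, 0.0464, 0.0671]
orientation: [3.118, -0.385, 0.002]
force: [1.2, -3.9, 5.5]
opening: 0.0006
gripper_force: 2.8
```

```bash
python3 -c "
from h import *
go()
cv2.imwrite('pics/s3.png',cv2.resize(robot.read_camera('scene')[210:300,210:350],None,fx=5,fy=5,interpolation=cv2.INTER_CUBIC))"
```

```text
t 5.45 [0.5468 0.0464 0.0671] F [ 1.19 -3.94  5.55] open 0.0005974170066666459
turn tool z 0.0 tilt [ 0.001 -0.    -1.   ]
power [ 0.5121 -0.0866] [ -1.3 137.4   0. ] tip z 0.0421
unit [0.5454 0.0461] [-1.3  0.6 -0. ] tip z 0.0421
zero [ 0.5243 -0.0381] [-1.3 87.4  0. ] tip z 0.0421
```

View pics/s3.png

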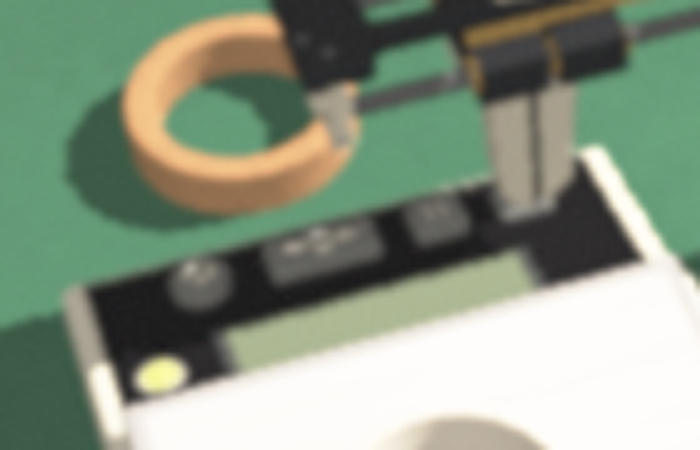

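The fingertips are on the unit key at (530,205). Hold at (437,222) is clear and the power key is back up. Next I'll release unit and move to zero.

{"fn": "arm_command", "kwargs": {"increments": "1 0 0 -10 0;1 0 0 -30 0;1 -1 30 -30 0;1 -1 60 -30 0;1 -1 86 -30 0"}}

```text
t: 6.0
tool_pos: [0.5235, -0.0369, 0.0966]
orientation: [-3.117, 0.384, 0.001]
force: [0.4, -0.1, 0.6]
opening: 0.0008
gripper_force: 0.0
```

{"fn": "arm_command", "kwargs": {"increments": "1 0 0 0 0;1 0 0 5 0;1 0 0 15 0;1 0 0 18 0;1 0 0 18 0"}}

```text
t: 6.5
tool_pos: [0.5233, -0.0355, 0.077]
orientation: [-3.118, 0.384, 0.004]
force: [0.9, -0.0, 0.6]
opening: 0.0009
gripper_force: 0.0
```

```bash
python3 -c "
from h import *
go()"
```

```text
t 6.5 [ 0.5233 -0.0355  0.077 ] F [ 0.87 -0.05  0.63] open 0.0009058206964799255
turn tool z 0.001 tilt [-0.003  0.001 -1.   ]
power [ 0.5121 -0.0866] [ 1.5 52.2 -0. ] tip z 0.052
unit [0.5454 0.0461] [  1.6 -84.6  -0. ] tip z 0.052
zero [ 0.5243 -0.0381] [ 1.5  2.2 -0. ] tip z 0.052
```

{"fn": "arm_command", "kwargs": {"increments": "1 0 3 4 0;1 0 3 8 0;1 0 3 9 0;1 0 3 10 0;1 0 3 10 0"}}

```text
t: 7.0
tool_pos: [0.5239, -0.0395, 0.0689]
orientation: [-3.118, 0.385, -0.001]
force: [0.9, 0.3, 3.1]
opening: 0.0001
gripper_force: 1.7
```

{"fn": "arm_command", "kwargs": {"increments": "1 0 0 1 0;1 0 0 2 0;1 0 0 2 0"}}

```text
t: 7.3
tool_pos: [0.5241, -0.0395, 0.067]
orientation: [3.118, -0.385, 0.002]
force: [0.8, -0.1, 6.3]
opening: 0.0007
gripper_force: 2.8
```

{"fn": "arm_command", "kwargs": {"increments": "1 0 0 0 0;1 0 0 0 0"}}

```text
t: 7.5
tool_pos: [0.5241, -0.0396, 0.0671]
orientation: [3.118, -0.385, 0.002]
force: [0.2, -0.4, 6.6]
opening: 0.0007
gripper_force: 2.8
```

```bash
python3 -c "
from h import *
go()"
```

```text
t 7.5 [ 0.5241 -0.0396  0.0671] F [ 0.19 -0.45  6.58] open 0.0006913808177359015
turn tool z 0.0 tilt [ 0.001 -0.    -1.   ]
power [ 0.5121 -0.0866] [-0.2 48.5 -0. ] tip z 0.0421
unit [0.5454 0.0461] [ -0.2 -88.3   0. ] tip z 0.0421
zero [ 0.5243 -0.0381] [-0.2 -1.5 -0. ] tip z 0.0421
```

Zero is pressed. I'll release it, lift well clear, and check.

{"fn": "arm_command", "kwargs": {"increments": "1 0 0 -10 0;1 0 0 -40 0;1 0 0 -80 0;1 0 0 -120 0;1 0 0 -120 0"}}

```text
t: 8.0
tool_pos: [0.5267, -0.04, 0.1935]
orientation: [3.117, -0.385, 0.015]
force: [0.8, 0.2, 0.9]
opening: 0.0002
gripper_force: 0.0
```

{"fn": "arm_command", "kwargs": {"increments": "1 -40 0 0 0;1 -80 0 0 0;1 -80 0 0 0;1 -80 0 0 0;1 -80 0 0 0"}}

```text
t: 8.5
tool_pos: [0.4466, -0.0201, 0.1868]
orientation: [3.118, -0.385, 0.002]
force: [-0.9, 0.1, -0.3]
opening: 0.0006
gripper_force: 0.0
```

```bash
python3 -c "
from h import *
go()
cv2.imwrite('pics/s4.png',cv2.resize(robot.read_camera('scene')[150:390,130:430],None,fx=2.5,fy=2.5,interpolation=cv2.INTER_CUBIC))"
```

```text
t 8.5 [ 0.4466 -0.0201  0.1868] F [-0.9   0.11 -0.29] open 0.0005725854660093883
turn tool z 0.0 tilt [ 0.001 -0.    -1.   ]
power [ 0.5121 -0.0866] [79.7 48.5  0.1] tip z 0.1618
unit [0.5454 0.0461] [ 79.7 -88.3   0.1] tip z 0.1618
zero [ 0.5243 -0.0381] [79.7 -1.5  0.1] tip z 0.1618
```

View pics/s4.png

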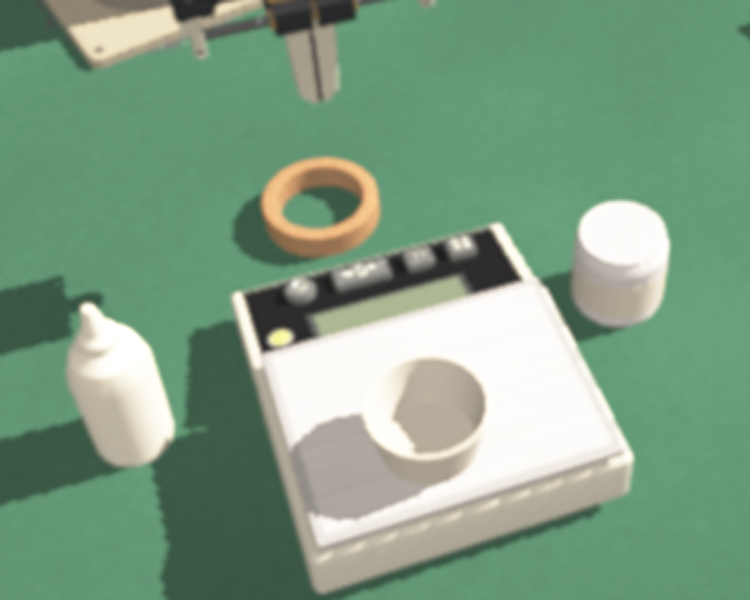

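In the picture all four keys are up. The scale, cup (425,415), bottle, tin and tape are where they were, and the gripper is clear.

```bash
python3 -c "
from plant import robot
print(robot.close_job())"
```

```text
the job is handed in; nothing more can be done
None
```

I pressed power, unit and zero in that order at about 5.5–6.6 N each and let each up before the next; hold, the pan, the cup and everything around the scale were left alone, and the job is handed in.

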